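# Find the calibration plate and load it under the probe microscope

## Task

One of the three shut cases holds the sample plate with the square gold grating: open their lids until you find it, lift that plate out by the finger notch and lay it flat on the open bench. Let go, take it again by its banded tail, and slide it sample end first under the microscope head, level between the two rails and fully home against the end stop, then let go. Do not knock the head, leave the other two plates in their cases, and leave the tin and the screwdriver where they are; opened lids may stay open.

Things in the scene. Friction and masses are not known exactly. Their poses are not given: they have to be found in the camera images.
- case_1: Case 1 of three alike: grey, fixed to the bench, 104 (x) by 140 (y) by 38 mm high plus a 14 mm hinged lid that hides the contents. Origin: centre of its underside; x from the tab to the hinge, y along it, z up. It holds one sample plate, sample end to +y, underside 14 mm above the bench; a rigid foam bed closes the plate's sides to 2 mm below its top, save in the finger notch (see hinge_1).
- lid_1 (a joint): Lid of case_1: 0 = shut, grows as it opens, stop at 2.3 rad. It turns freely about hinge_1: let go below about 1.5 rad it falls shut, past about 1.7 rad it falls back to the stop and stays open.
- tab_1 (a point): Pull tab on lid_1's front edge: black, 34 mm wide (along the hinge), 34 mm long, 12 mm thick, straight out from the lid (when shut: level, 38 to 50 mm above the bench). Point: mid width and thickness, 23 mm out from the lid's edge; shut, it is 127 mm to -x of the hinge axis and 6 mm above it. Pinched across its width it can pivot between the fingers as the lid swings.
- hinge_1 (a point): Middle of the hinge axis of lid_1, along case_1's y; 52 mm to +x of the case's middle, 38 mm above the bench. Inside the case (walls 4 mm) a finger notch crosses under the plate's middle: 36 mm wide in y, 96 mm long in x, its floor 4 mm above the bench; the only place to grip the plate.
- case_2: Case 2 of three alike: grey, fixed to the bench, 104 (x) by 140 (y) by 38 mm high plus a 14 mm hinged lid that hides the contents. Origin: centre of its underside; x from the tab to the hinge, y along it, z up. It holds one sample plate, sample end to +y, underside 14 mm above the bench; a rigid foam bed closes the plate's sides to 2 mm below its top, save in the finger notch (see hinge_2).
- lid_2 (a joint): Lid of case_2: 0 = shut, grows as it opens, stop at 2.3 rad. It turns freely about hinge_2: let go below about 1.5 rad it falls shut, past about 1.7 rad it falls back to the stop and stays open.
- tab_2 (a point): Pull tab on lid_2's front edge: black, 34 mm wide (along the hinge), 34 mm long, 12 mm thick, straight out from the lid (when shut: level, 38 to 50 mm above the bench). Point: mid width and thickness, 23 mm out from the lid's edge; shut, it is 127 mm to -x of the hinge axis and 6 mm above it. Pinched across its width it can pivot between the fingers as the lid swings.
- hinge_2 (a point): Middle of the hinge axis of lid_2, along case_2's y; 52 mm to +x of the case's middle, 38 mm above the bench. Inside the case (walls 4 mm) a finger notch crosses under the plate's middle: 36 mm wide in y, 96 mm long in x, its floor 4 mm above the bench; the only place to grip the plate.
- case_3: Case 3 of three alike: grey, fixed to the bench, 104 (x) by 140 (y) by 38 mm high plus a 14 mm hinged lid that hides the contents. Origin: centre of its underside; x from the tab to the hinge, y along it, z up. It holds one sample plate, sample end to +y, underside 14 mm above the bench; a rigid foam bed closes the plate's sides to 2 mm below its top, save in the finger notch (see hinge_3).
- lid_3 (a joint): Lid of case_3: 0 = shut, grows as it opens, stop at 2.3 rad. It turns freely about hinge_3: let go below about 1.5 rad it falls shut, past about 1.7 rad it falls back to the stop and stays open.
- tab_3 (a point): Pull tab on lid_3's front edge: black, 34 mm wide (along the hinge), 34 mm long, 12 mm thick, straight out from the lid (when shut: level, 38 to 50 mm above the bench). Point: mid width and thickness, 23 mm out from the lid's edge; shut, it is 127 mm to -x of the hinge axis and 6 mm above it. Pinched across its width it can pivot between the fingers as the lid swings.
- hinge_3 (a point): Middle of the hinge axis of lid_3, along case_3's y; 52 mm to +x of the case's middle, 38 mm above the bench. Inside the case (walls 4 mm) a finger notch crosses under the plate's middle: 36 mm wide in y, 96 mm long in x, its floor 4 mm above the bench; the only place to grip the plate.
- plate_gold: Sample plate with a square of gold-coloured grating, 20 by 20 mm: the wanted one: aluminium bar 32 (x) by 120 (y) by 14 mm (z), about 0.15 kg. Origin: centre of its underside. The sample sits on top 38 mm to +y (the sample end); the tail, -y, has black grip bands on its last 34 mm. At the start it lies in one of the three shut cases.
- sample (a point): Middle of the gold square's place on plate_gold: on its top face, 38 mm to +y of its middle.
- plate_white: Sample plate with a round white sample of 24 mm: aluminium bar 32 (x) by 120 (y) by 14 mm (z), about 0.15 kg. Origin: centre of its underside. The sample sits on top 38 mm to +y (the sample end); the tail, -y, has black grip bands on its last 34 mm. In another case; stays there.
- plate_blue: Sample plate with a round dark blue sample of 24 mm: aluminium bar 32 (x) by 120 (y) by 14 mm (z), about 0.15 kg. Origin: centre of its underside. The sample sits on top 38 mm to +y (the sample end); the tail, -y, has black grip bands on its last 34 mm. In another case; stays there.
- seat (a point): On the black stage, 80 mm above the bench: where the middle of the plate's underside comes when home. +y points in under the head. Steel rails 38 mm apart, 6 mm high, from y = -10 mm (flared mouth from -26) to the end stop at +60 mm (12 mm high). Stage front edge at y = -30 mm: the home plate's tail sticks out 30 mm. Plinth below: 40 mm high, front edge y = -50 mm.
- microscope: Fixed probe microscope: granite plinth 220 (x) by 290 mm (y), black stage, cream column 340 mm high at the +y side. Origin on the bench straight below point seat, same axes. The bench between it and the cases is clear but for the tin (farther from the robot) and the screwdriver (nearer): room there to lay a plate down.
- head: The microscope's delicate head over the stage (same frame as microscope): aluminium block 100 mm wide in x from y = +12 to +97 mm, its underside 36 mm above the stage top, with a nose at y = +40 mm that leaves 28 mm over the stage; tube and block above it to 230 mm over the stage.
- tin: Small round metal tin, 55 mm across, 42 mm high, standing on the bench, origin centre of its underside; leave alone.
- driver: Screwdriver 150 mm long, red handle, lying roughly crosswise (along the bench's y); origin about mid-length at bench level; leave alone.
There are look-alikes about, which are no part of the job. Leave any brown or pink look-alike of the case_1 alone.

How it is judged (in metres and radians):
On the way, in this order (a step that is already met when the one before it is completed fails the run):
1. the lid of the case that holds the gold plate is open (((value of joint lid_1 above 1.2 rad and horizontal distance between plate_gold and case_1 below 0.02 m) or (value of joint lid_2 above 1.2 rad and horizontal distance between plate_gold and case_2 below 0.02 m) or (value of joint lid_3 above 1.2 rad and horizontal distance between plate_gold and case_3 below 0.02 m))), for 0.1 s.
2. the gold plate lies flat on the bench, let go (height (world z) of plate_gold below 0.005 m and distance of plate_gold from where it was at the start of the episode above 0.06 m and angle between plate_gold's own z axis and vertical below 0.06 rad and linear speed of plate_gold below 0.02 m/s and contact force between plate_gold and the fingers below 0.05 N), for 0.1 s.
At the end, for the whole second after the job is handed in: plate_gold lies on the stage, sample end to the end stop, within 5 mm of home along and across the rails and 3 mm in height, level within 0.05 rad and in line within 0.08 rad, at rest and let go; plate_white and plate_blue are within 25 mm of where they began (x of plate_gold in the frame of seat between -0.005 and 0.005 m and y of plate_gold in the frame of seat between -0.005 and 0.005 m and z of plate_gold in the frame of seat between -0.003 and 0.003 m and angle between the y axis of plate_gold and the y axis of seat, either way round below 0.08 rad and angle between plate_gold's own z axis and vertical below 0.05 rad and linear speed of plate_gold below 0.01 m/s and y of sample in the frame of seat above 0.02 m and distance of each of plate_white, plate_blue from where it was at the start of the episode below 0.025 m); the robot touches nothing.
It fails at once if the microscope head is knocked (more than 4 N) (contact force between head and anything else above 4 N).
It fails at once if the tin or the screwdriver is shoved more than 30 mm or knocked over (distance of any of tin, driver from where it was at the start of the episode above 0.03 m or angle between tin's own z axis and vertical above 0.5 rad).
It fails at once if a wrong plate is taken out of its case (distance of any of plate_white, plate_blue from where it was at the start of the episode above 0.03 m).
It also fails if it takes over 72 s, if anything falls off the work surface, if the arm or the gripper's body presses on something with over 40 N, if the wrist force passes 120 N, or if a joint passes its speed limit or range.

## Robot

A 6-joint arm with a two-finger parallel gripper is mounted at the origin on the work surface. World frame = base frame: x ahead of the robot, y to its left, z up, the work surface at z = 0. Lengths are in mm, angles in rad, forces in N, time in s.
With the tool pointing down it reaches from about 275 to 850 mm from the base axis. Payload 5.2 kg.
Tool frame: the origin (TCP) lies on the mounting face of the last link; the fingertips stand 173 mm ahead of it and the grasp point (between the pads) lies 155 mm ahead of it (robot.tip_reach is the distance from the TCP to the fingertips, in mm); z points along the fingers, y is the direction in which the jaws open and shut (so a half turn about z gives the same grasp; the last joint's range is limited). The gripper opens to 85 mm and grips with 20 to 120 N. Pads are 22 mm wide; open, the fingers measure 114 mm over their backs; the gripper's body (76 mm by 85 mm) begins 54 mm behind the grasp point. The pads swing forward as they close: fully open they stand 13 mm farther back than shut.
Start: joints at [1.128, 0.259, 1.535, -0, 1.348, -0.203], TCP at [130.607, 534.273, 404.71] pointing down, gripper open.
Joint ranges: [-3.14, 3.14], [-0.91, 2.08], [0.19, 2.58], [-1.22, 4.36], [0.22, 2.71], [-3.12, 3.12]. Speed limits (rad/s): [2.57, 2.57, 3.14, 3.14, 3.14, 3.14].

## Interface

Orientations are given as a rotation vector (axis times angle).
In Python, from station import robot gives the robot as it stands.
- The arm moves only by the shell command python3 -m handwheel 'ROWS' [FORCE]. ROWS is JSON, a list of rows, each a list of 7 numbers: the shift along the world's x, y, z in m, then the turn, a rotation vector about the world's x, y, z in degrees, then the opening, from 0 (shut) to 1 (fully open). A call has 1 to 8 rows; each row shifts and turns the commanded pose from where the row before left it; what a row does not reach is not made up. A row lasts 1/10 s, in which the tool goes at most 50 mm and 8.59 degrees, less where a joint would pass 70% of its speed; a pose out of reach is approached as far as the arm can. A call with a gripper value outside its range is refused whole. The fingers move at their own pace and stop on an object; FORCE is the grip in N (left out, the last holds). Time passes only in rows, so rows that do not move let the fingers close. It gives the time, the measured TCP pose, the force and the opening at its end, in the units of the state.
- robot.get_obs(): the state, without advancing time (a new reading comes with each control period).
- robot.capture(name): name is "scene" or "top"; returns a dict with "img" (420x560x3 uint8, red, green, blue), "fx", "fy", "cx", "cy" (pixels), "rvec" (rotation vector, rad) and "tvec" (3), from world to camera coordinates, as OpenCV has them. Camera axes: x right, y down, z forward; pixel columns grow to the right and rows downward; lengths in mm; the calibration is good to about 2 mm. A picture is of the moment at which its call begins. There is no depth.
- robot.hand_in(): hands the job in, once; it reports no verdict.
The state is a dict: "t": time; "q": joint angles; "dq": joint speeds; "effort": joint torques, N m; "ee_pos": TCP position; "eef_rot": TCP orientation; "contact_force": force on the tool from outside, world axes, zero at the start; "ft_torque": the same for the moment, N m; "finger_gap": opening from 0.0 (shut) to 1.0 (fully open).
Only numpy, scipy, OpenCV 4.12 (cv2) and the standard library are available. Lean on these libraries where they do the work, as an engineer would, in place of code of your own. Each camera call takes 0.05 s, during which the arm holds its last target.

## Working session

There is one attempt and no reset: what is moved stays moved. The work goes in short steps, Python scripts to look and compute and a shell command to move; the robot and the scene stay as the last step left them, time stands still between calls to the robot, and variables do not carry over. Pictures are saved under pics/ and viewed, and the job is handed in when it is done.

```bash
mkdir -p pics; ls
python3 - <<'E'
from station import robot
import cv2
for n in("scene","top"):
    c=robot.capture(n); cv2.imwrite(f"pics/{n}0.png",c["img"][:,:,::-1]); print(n,c["fx"],c["fy"],c["cx"],c["cy"],c["rvec"],c["tvec"])
print(robot.get_obs())
E
```

```text
pics
scene 383.36980003947383 383.36980003947383 274.9131576781801 207.80021322778686 [ 2.14979067  1.13272884 -0.43906341] [-256.71305397 -263.94192595 1430.87312907]
top 425.35423040275134 425.35423040275134 282.8252366016915 214.40126686276298 [ 2.15336632 -2.16691243  0.17724802] [ -52.975469    510.13343826 1136.69352762]
{'t': 0.1, 'q': array([ 1.12818650e+00,  2.59289533e-01,  1.53598481e+00,  2.75169865e-05,
        1.34798327e+00, -2.02783638e-01]), 'dq': array([-0.00047233, -0.00146149, -0.00419799, -0.00048737, -0.00029193,
       -0.00108342]), 'effort': array([ 7.99864501e-04, -4.46974540e+01, -2.91244823e+01, -5.27482771e-04,
        6.47988869e-03,  7.26774374e-05]), 'ee_pos': array([130.52457862, 534.09311568, 403.94264457]), 'eef_rot': array([-3.75759124e-01, -3.11848141e+00,  2.46652613e-03]), 'contact_force': array([-0.60684011, -0.5120053 ,  0.1160574 ]), 'ft_torque': array([-0.01894865,  0.03029885, -0.00326095]), 'finger_gap': 0.998680262046602}
```

View pics/scene0.png

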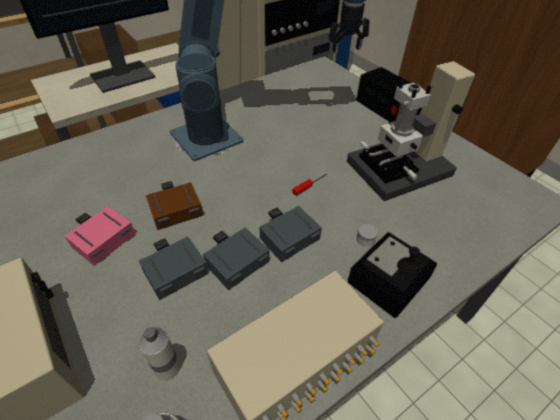

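View pics/top0.png

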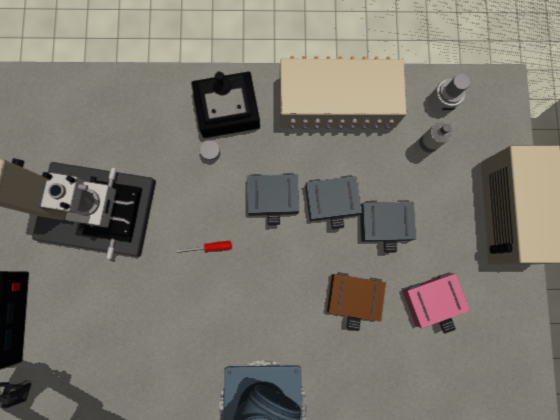

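```bash
cat > h.py <<'E'
import numpy as np,cv2
from station import robot
def cap(n): return robot.capture(n)
def ray(c,u,v,z):
    R,_=cv2.Rodrigues(np.array(c["rvec"],float)); t=np.array(c["tvec"],float).ravel()
    d=R.T@np.array([(u-c["cx"])/c["fx"],(v-c["cy"])/c["fy"],1]); o=-R.T@t
    return o+d*(z-o[2])/d[2]
def proj(c,P):
    K=np.array([[c["fx"],0,c["cx"]],[0,c["fy"],c["cy"]],[0,0,1]])
    return cv2.projectPoints(np.array(P,float).reshape(-1,3),np.array(c["rvec"],float),np.array(c["tvec"],float),K,None)[0].reshape(-1,2)
def crop(c,u0,v0,u1,v1,s,name):
    im=cv2.resize(c["img"][v0:v1,u0:u1,::-1],None,fx=s,fy=s,interpolation=cv2.INTER_CUBIC)
    st=10 if s>=4 else 20
    for u in range((u0//st+1)*st,u1,st):
        cv2.line(im,((u-u0)*s,0),((u-u0)*s,6),(0,255,255),1); cv2.putText(im,str(u),((u-u0)*s-10,16),0,.35,(0,255,255),1)
    for v in range((v0//st+1)*st,v1,st):
        cv2.line(im,(0,(v-v0)*s),(6,(v-v0)*s),(0,255,255),1); cv2.putText(im,str(v),(8,(v-v0)*s+4),0,.35,(0,255,255),1)
    cv2.imwrite("pics/"+name,im)
E
python3 - <<'E'
from h import *
c=cap("top")
crop(c,240,165,420,260,4,"t_cases.png")
crop(c,0,130,160,270,5,"t_mic.png")
c=cap("scene")
crop(c,340,50,470,210,3,"s_mic.png")
E
```

```text
(no output)
```

View pics/t_cases.png

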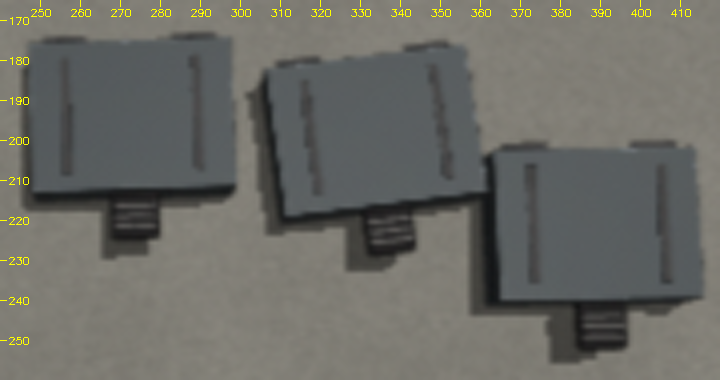

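View pics/t_mic.png

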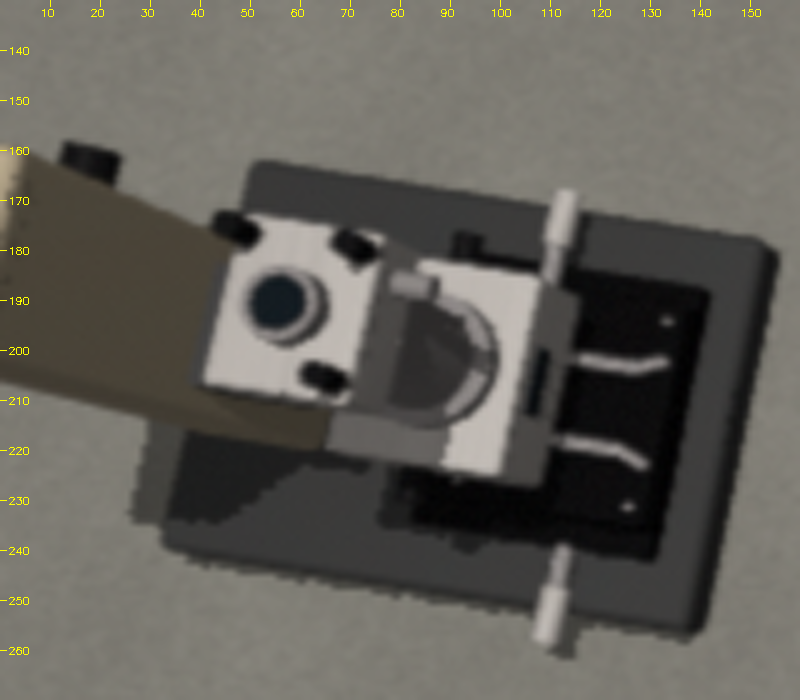

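View pics/s_mic.png

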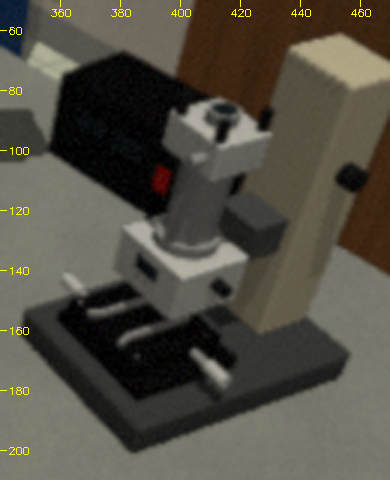

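Run:
```python
from h import *
from scipy.optimize import least_squares
c=cap("top")
def fit(name,px,loc,x0):
    px=np.array(px,float);loc=np.array(loc,float)
    def W(p):
        C,S=np.cos(p[2]),np.sin(p[2]); w=loc.copy()
        w[:,0]=p[0]+C*loc[:,0]-S*loc[:,1]; w[:,1]=p[1]+S*loc[:,0]+C*loc[:,1]; return w
    r=least_squares(lambda p:(proj(c,W(p))-px).ravel(),x0)
    print(name,r.x.round(3),(proj(c,W(r.x))-px).round(1).tolist()); return r.x
L=[[52,70,52],[52,-70,52],[-52,-70,52],[-52,70,52],[-86,0,50]]
fit("A",[[247,175],[298,174.5],[298.5,211.5],[248.5,213],[273.7,224.5]],L,[600,0,0])
fit("B",[[306.3,183],[355.8,176.5],[362.5,212.5],[311.2,219],[338.5,229]],L,[600,-100,0])
fit("C",[[363,202.5],[413.2,202.5],[415.5,239.3],[364.3,240],[390.7,252.3]],L,[500,-200,0])
print("stage front",ray(c,141.6,188,80),ray(c,131,242,80))
print("plinth",ray(c,155,179,40),ray(c,141,257,40))
for u,v in [(115.6,201.6),(127,203.6),(133.6,202.4),(112.4,218),(122,219.2),(129.6,223),(133.4,194),(125.6,231.2)]: print(u,v,ray(c,u,v,86).round(1))
print("tin",ray(c,209.5,150,42),"driver",ray(c,232,245,15),ray(c,178,250,5))
```

```text
A [ 5.65922e+02 -2.94100e+01  1.80000e-02] [[0.1, 0.3], [-0.0, -0.2], [0.6, 0.1], [-0.8, -0.3], [0.1, 0.1]]
B [ 5.53207e+02 -1.96496e+02  1.27000e-01] [[-0.2, -0.5], [0.3, -0.4], [-0.4, 0.5], [0.3, 0.7], [0.1, -0.3]]
C [ 4.88336e+02 -3.45963e+02  5.00000e-03] [[-0.1, -0.1], [0.3, -0.6], [0.1, 0.3], [0.1, 0.2], [-0.3, 0.2]]
stage front [576.19093606 319.55638321  80.        ] [432.79464287 341.54361005  80.        ]
plinth [609.61404399 296.21388046  40.        ] [395.3291333  326.39886389  40.        ]
115.6 201.6 [538.8 384.1  86. ]
127 203.6 [533.3 354.2  86. ]
133.6 202.4 [536.5 337.1  86. ]
112.4 218 [495.4 390.3  86. ]
122 219.2 [492.1 365.3  86. ]
129.6 223 [482.  345.2  86. ]
133.4 194 [558.9 338.5  86. ]
125.6 231.2 [460.5 354.7  86. ]
tin [691.51686012 147.32021431  42.        ] driver [427.77042369  84.92238403  15.        ] [415.49139152 235.64419212   5.        ]
```

```bash
python3 -m handwheel '[[0.022,-0.035,0,0,0,1.85,0.65],[0.022,-0.035,0,0,0,1.85,0.65],[0.022,-0.035,0,0,0,1.85,0.65],[0.022,-0.035,0,0,0,1.85,0.65],[0.022,-0.035,0,0,0,1.85,0.65],[0.022,-0.035,0,0,0,1.85,0.65],[0.022,-0.035,0,0,0,1.85,0.65],[0.022,-0.035,0,0,0,1.85,0.65]]' 40; python3 -m handwheel '[[0.0225,-0.0355,-0.018,0,0,0,0.65],[0.0225,-0.0355,-0.018,0,0,0,0.65],[0.0225,-0.0355,-0.018,0,0,0,0.65],[0.0225,-0.0355,-0.018,0,0,0,0.65],[0.0225,-0.0355,-0.018,0,0,0,0.65],[0.0225,-0.0355,-0.018,0,0,0,0.65],[0.0225,-0.0355,-0.018,0,0,0,0.65],[0,0,0,0,0,0,0.65]]'
```

```text
t: 1.05
ee_pos: [307.0, 252.8, 404.9]
eef_rot: [-0.032, 3.141, 0.0]
contact_force: [1.3, 0.2, 0.3]
finger_gap: 0.65
t: 1.85
ee_pos: [466.1, 2.0, 276.8]
eef_rot: [0.022, -3.14, 0.001]
contact_force: [-0.2, 0.5, -0.6]
finger_gap: 0.656
```

```bash
python3 -m handwheel '[[0.022,-0.033,-0.02,0,0,0,0.65],[0,0,-0.03,0,0,0,0.65],[0,0,-0.025,0,0,0,0.65],[0,0,0,0,0,0,0.65]]' 40
python3 - <<'E'
from h import *
c=cap("scene");crop(c,210,170,340,270,6,"sA.png")
c=cap("top");crop(c,230,160,330,260,6,"tA.png")
E
```

```text
t: 2.25
ee_pos: [484.4, -26.6, 201.1]
eef_rot: [0.028, -3.135, -0.003]
contact_force: [-1.1, -0.1, -0.7]
finger_gap: 0.65
```

View pics/sA.png

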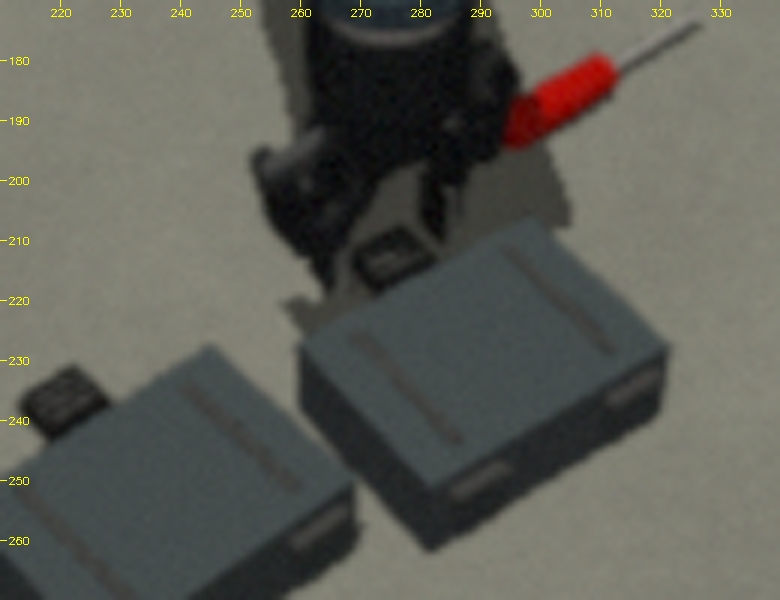

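View pics/tA.png

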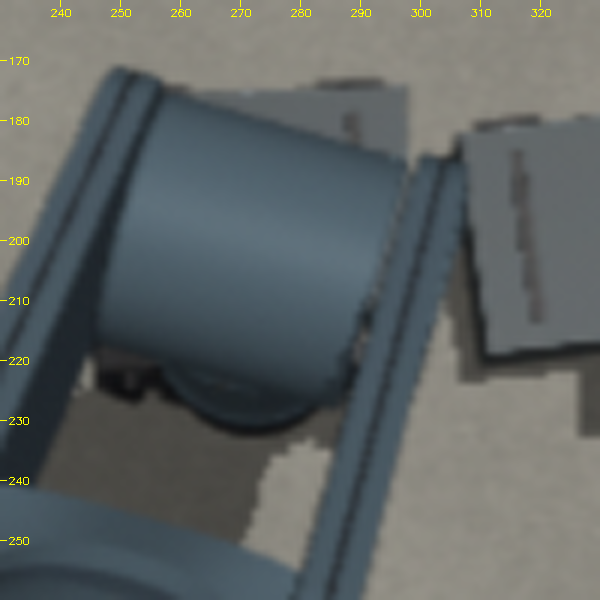

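```bash
python3 -m handwheel '[[0.002,-0.004,-0.002,0,0,0,0.65],[0,0,0,0,0,0,0.1],[0,0,0,0,0,0,0.1],[0,0,0,0,0,0,0.1],[0,0,0,0,0,0,0.1]]' 40
```

```text
t: 2.85
ee_pos: [488.7, -31.1, 203.2]
eef_rot: [-0.029, 3.139, -0.001]
contact_force: [-0.3, 1.6, 4.9]
finger_gap: 0.389
```

```bash
python3 -m handwheel '[[0.0038,0,0.0257,0,0,0,0.1],[0.0088,0,0.0244,0,0,0,0.1],[0.0135,0,0.0223,0,0,0,0.1],[0.0176,0.001,0.019,0,0,0,0.1],[0.0211,0,0.0152,0,0,0,0.1],[0.0237,0.001,0.0107,0,0,0,0.1],[0,0,0,0,0,0,0.1]]'
python3 - <<'E'
from h import *
c=cap("scene");crop(c,190,130,350,270,5,"sA2.png")
E
```

```text
t: 3.55
ee_pos: [578.2, -28.6, 320.9]
eef_rot: [-0.03, 3.139, 0.001]
contact_force: [-4.2, 3.0, 6.5]
finger_gap: 0.384
```

View pics/sA2.png

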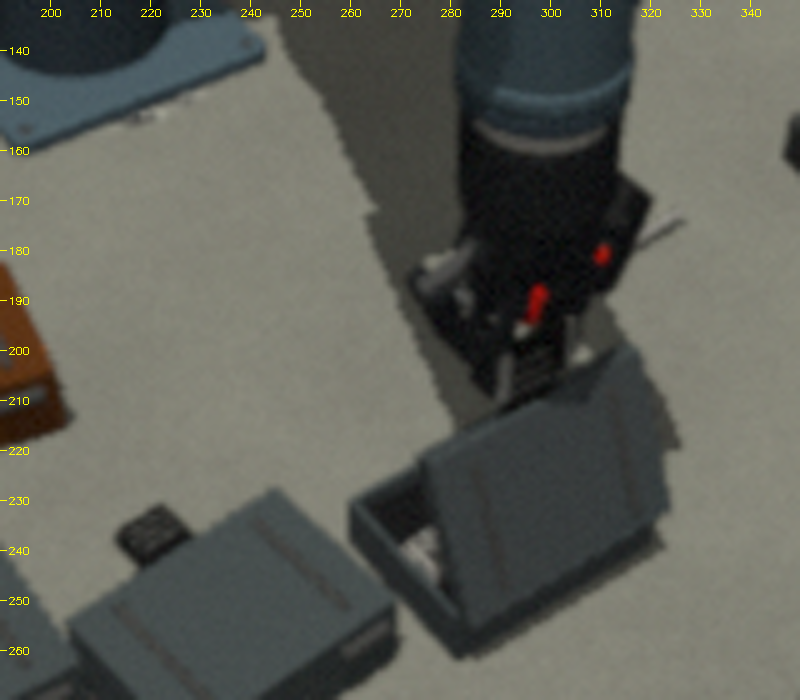

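Lid is up and a plate is visible under it. I continue the arc, release, and back off towards −x after it falls.

```bash
python3 -m handwheel '[[0.0253,0,0.0058,0,0,0,0.1],[0.026,0,0.0007,0,0,0,0.1],[0.0256,0,-0.0046,0,0,0,0.1],[0.0123,0,-0.0041,0,0,0,0.1],[0,0,0,0,0,0,0.7],[0,0,0,0,0,0,0.7],[0,0,0.03,0,0,0,0.7],[-0.02,0,0.04,0,0,0,0.7]]'; python3 -m handwheel '[[-0.05,0,0,0,0,0,0.65],[-0.05,0,0,0,0,0,0.65],[-0.05,0,0,0,0,0,0.65],[-0.05,0,0,0,0,0,0.65]]'
python3 - <<'E'
from h import *
c=cap("scene");crop(c,190,130,350,270,5,"sA3.png")
c=cap("top");crop(c,210,120,430,270,3,"tA3.png")
E
```

```text
t: 4.4
ee_pos: [645.5, -29.8, 384.7]
eef_rot: [0.028, -3.137, -0.001]
contact_force: [1.5, 0.2, 0.3]
finger_gap: 0.704
t: 4.8
ee_pos: [442.8, -29.2, 386.8]
eef_rot: [-0.029, 3.141, -0.001]
contact_force: [-0.8, -0.3, 0.0]
finger_gap: 0.65
```

View pics/sA3.png

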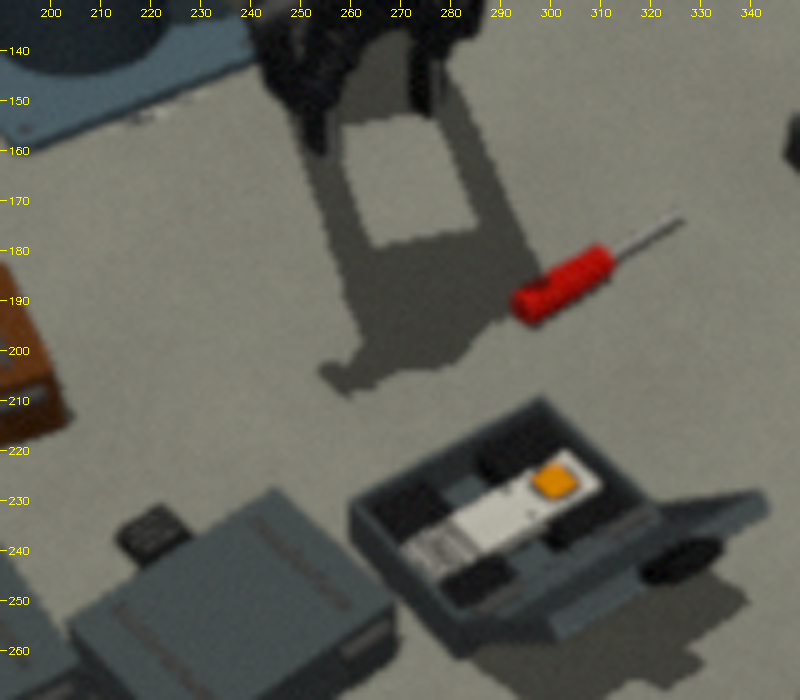

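View pics/tA3.png

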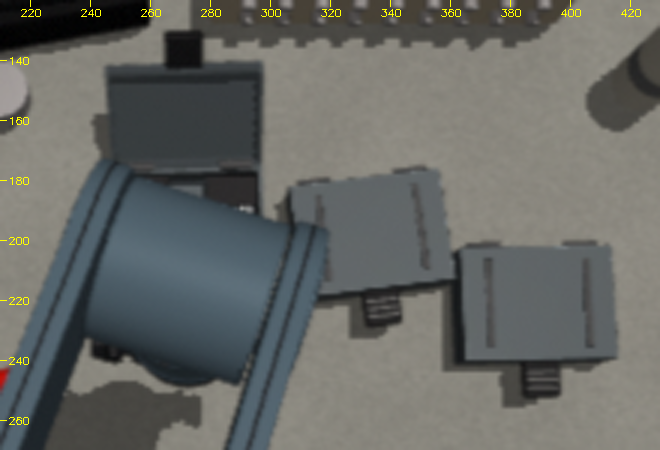

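Run:
```python
from h import *
o=robot.get_obs();print(o['q'].round(2),o['ee_pos'])
c=cap("scene")
print(ray(c,301,226,28), ray(c,208+0,0,0)[:0])
P=np.array([[0,0,28],[38,0,28]])
def W(p,l): C,S=np.cos(p[2]),np.sin(p[2]); return [p[0]+C*l[0]-S*l[1],p[1]+S*l[0]+C*l[1],l[2]]
pA=[565.9,-29.4,.018]
print(proj(c,[W(pA,l) for l in [(0,38,28),(16,60,28),(-16,60,28),(-16,-60,28),(16,-60,28),(-52,70,38),(-52,-70,38)]]).round(1))
```

```text
[-0.32  0.07  1.81 -0.    1.26 -1.91] [438.5516223  -27.9965384  385.51409339]
[565.63631333  11.55853607  28.        ] []
[[300.1 226.3]
 [309.6 226.5]
 [302.6 219.6]
 [268.8 238.2]
 [275.5 245.7]
 [297.9 208.5]
 [258.5 229.4]]
```

```bash
python3 -m handwheel '[[0.016,0,-0.005,0,0,-8.2,0.55],[0.016,0,-0.01,0,0,-8.2,0.55],[0.016,0,-0.01,0,0,-8.2,0.55],[0.016,0,-0.01,0,0,-8.2,0.55],[0.016,0,-0.01,0,0,-8.2,0.55],[0.016,0,-0.01,0,0,-8.2,0.55],[0.016,0,-0.01,0,0,-8.2,0.55],[0.015,0,-0.01,0,0,-8.2,0.55]]';python3 -m handwheel '[[0,0,-0.02,0,0,-8.2,0.55],[0,0,-0.02,0,0,-8.2,0.55],[0,0,-0.02,0,0,-8,0.55],[0,0,0,0,0,0,0.55],[0,0,0,0,0,0,0.55]]'
python3 - <<'E'
from h import *
o=robot.get_obs();R,_=cv2.Rodrigues(o['eef_rot']);print(o['ee_pos'],R.round(3))
c=cap("scene");crop(c,220,120,350,260,5,"sA4.png")
E
```

```text
t: 5.75
ee_pos: [574.3, -29.6, 311.5]
eef_rot: [1.685, 2.65, 0.0]
contact_force: [0.4, -0.8, 0.1]
finger_gap: 0.55
t: 6.25
ee_pos: [573.4, -29.5, 251.9]
eef_rot: [2.197, 2.246, -0.0]
contact_force: [0.7, 0.3, 0.7]
finger_gap: 0.549
[573.35952112 -29.49516067 251.93701259] [[-0.022  1.     0.   ]
 [ 1.     0.022 -0.   ]
 [-0.     0.    -1.   ]]
```

View pics/sA4.png

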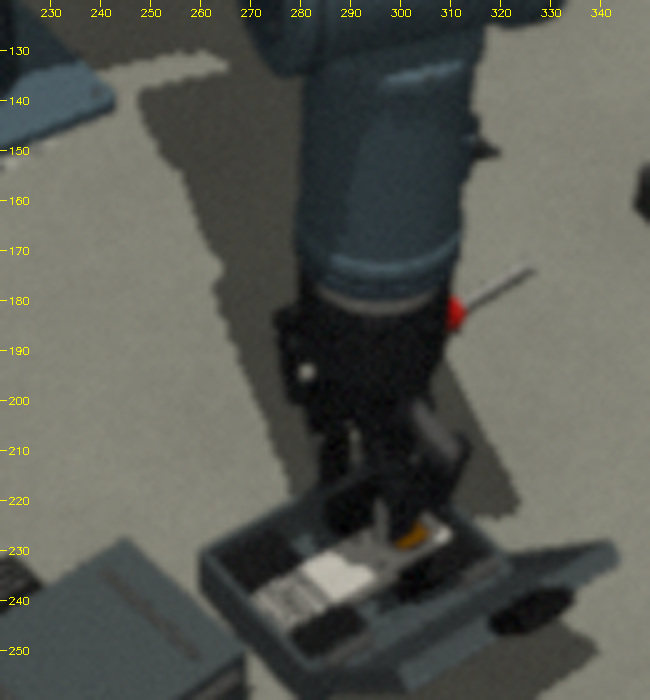

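```bash
python3 -m handwheel '[[-0.007,0.001,-0.03,0,0,0,0.55],[0,0,-0.02,0,0,0,0.55],[0,0,-0.012,0,0,0,0.55],[0,0,0,0,0,0,0.55],[0,0,0,0,0,0,0.55]]'
python3 - <<'E'
from h import *
o=robot.get_obs();print(o['ee_pos'],o['q'])
c=cap("scene");crop(c,220,140,350,260,5,"sA5.png")
E
```

```text
t: 6.8
ee_pos: [566.6, -28.4, 190.8]
eef_rot: [2.199, 2.242, 0.001]
contact_force: [0.1, 0.0, -0.3]
finger_gap: 0.55
[566.55473523 -28.39578681 190.84323467] [-2.46665173e-01  5.15068543e-01  1.73747031e+00  1.25986080e-06
  8.87222902e-01 -2.65986732e-01]
```

View pics/sA5.png

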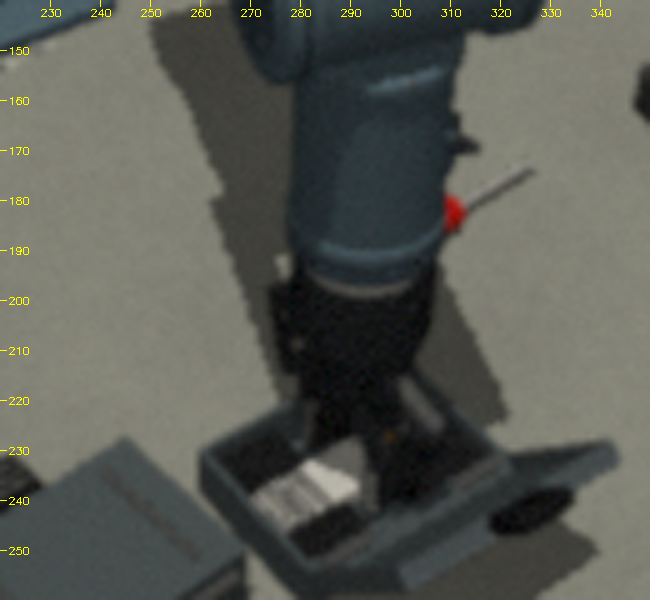

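```bash
python3 -m handwheel '[[0,0,-0.010,0,0,0,0.55],[0,0,0,0,0,0,0.55],[0,0,0,0,0,0,0.1],[0,0,0,0,0,0,0.1],[0,0,0,0,0,0,0.1]]' 60; python3 -m handwheel '[[0,0,0.01,0,0,0,0.1],[0,0,0.03,0,0,0,0.1],[0,0,0.03,0,0,0,0.1],[0,0,0.03,0,0,0,0.1],[0,0,0,0,0,0,0.1]]'
python3 - <<'E'
from h import *
c=cap("scene");crop(c,220,120,350,240,5,"sA6.png")
E
```

```text
t: 7.35
ee_pos: [566.0, -28.3, 180.1]
eef_rot: [2.2, 2.242, 0.001]
contact_force: [-1.1, -0.7, 2.0]
finger_gap: 0.357
t: 7.85
ee_pos: [567.2, -28.5, 284.7]
eef_rot: [2.196, 2.237, 0.007]
contact_force: [1.2, -0.4, -1.7]
finger_gap: 0.36
```

View pics/sA6.png

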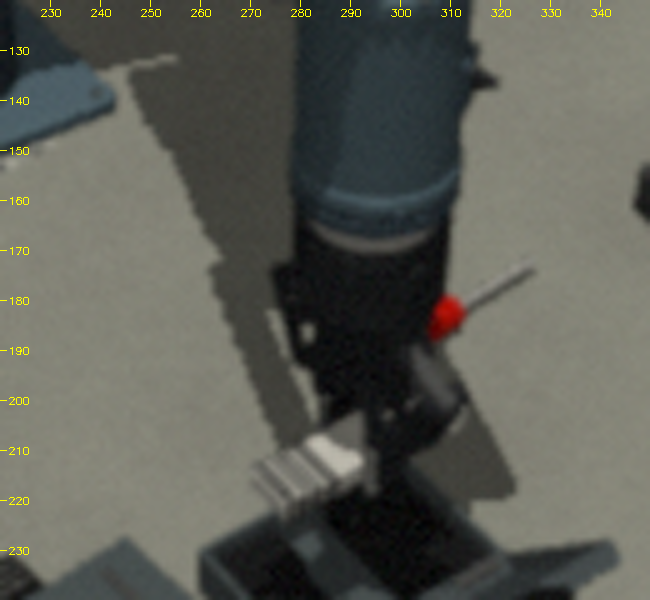

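```bash
python3 -m handwheel '[[0,0.025,0,0,0,-1.5,0.1],[-0.001,0.035,0,0,0,-1.5,0.1],[-0.002,0.035,0,0,0,-1.5,0.1],[-0.002,0.035,-0.01,0,0,-1.5,0.1],[-0.002,0.03,-0.02,0,0,-1.5,0.1],[0,0.02,-0.03,0,0,-1.8,0.1],[0,0,-0.03,0,0,0,0.1],[0,0,-0.01,0,0,0,0.1]]';  python3 -m handwheel '[[0,0,-0.002,0,0,0,0.1],[0,0,0,0,0,0,0.1],[0,0,0,0,0,0,0.1]]'
python3 - <<'E'
from h import *
print(robot.tip_reach)
o=robot.get_obs();print(o['ee_pos'],o['contact_force'])
c=cap("scene");crop(c,270,120,400,240,5,"sA7.png")
E
```

```text
t: 8.7
ee_pos: [556.3, 152.4, 175.4]
eef_rot: [-2.37, -2.055, 0.011]
contact_force: [-1.7, -0.8, -1.9]
finger_gap: 0.36
t: 9.0
ee_pos: [559.6, 151.2, 179.1]
eef_rot: [2.375, 2.054, 0.003]
contact_force: [0.2, 0.3, -1.8]
finger_gap: 0.356
173.4
[559.60377191 151.24557844 179.06874268] [ 0.22791279  0.28318484 -1.8423133 ]
```

View pics/sA7.png

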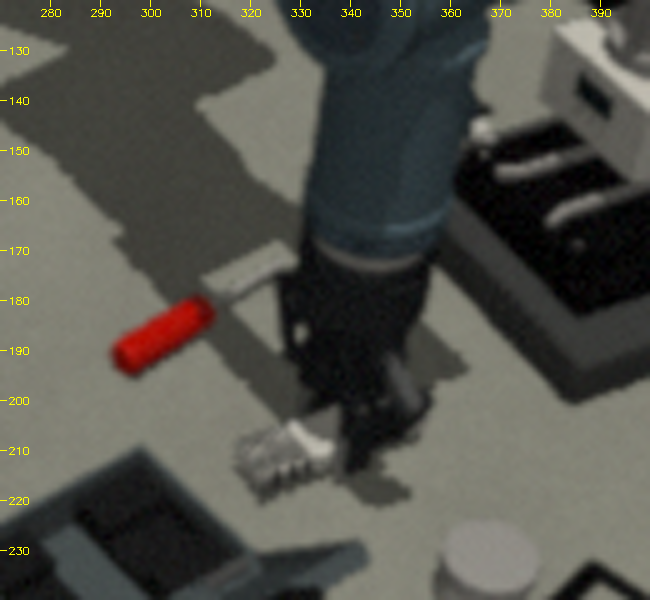

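```bash
python3 -m handwheel '[[0,0,-0.004,0,0,0,0.1],[0,0,-0.002,0,0,0,0.1],[0,0,0,0,0,0,0.1]]'; python3 -m handwheel '[[0,0,-0.002,0,0,0,0.1],[0,0,0,0,0,0,0.1]]'; python3 -m handwheel '[[0,0,-0.002,0,0,0,0.1],[0,0,0,0,0,0,0.1]]'
```

```text
t: 9.35
ee_pos: [559.2, 151.6, 173.1]
eef_rot: [2.374, 2.055, 0.002]
contact_force: [-1.5, -0.9, 6.2]
finger_gap: 0.361
t: 9.55
ee_pos: [559.2, 151.6, 173.0]
eef_rot: [2.374, 2.055, 0.002]
contact_force: [-7.0, -2.1, 21.1]
finger_gap: 0.357
t: 9.75
ee_pos: [559.1, 151.6, 172.9]
eef_rot: [2.373, 2.055, 0.003]
contact_force: [-12.6, -3.3, 34.9]
finger_gap: 0.363
```

```bash
python3 -m handwheel '[[0,0,0.004,0,0,0,0.1],[0,0,0,0,0,0,0.1],[0,0,0,0,0,0,0.45],[0,0,0,0,0,0,0.6],[0,0,0,0,0,0,0.6],[0,0,0,0,0,0,0.6]]'; python3 -m handwheel '[[0,0,0.02,0,0,0,0.6],[0,0,0.04,0,0,0,0.6],[0,0,0.04,0,0,0,0.6],[0,0,0.03,0,0,0,0.6],[-0.03,-0.03,0,0,0,0,0.6],[-0.04,-0.03,0,0,0,0,0.6],[0,0,0,0,0,0,0.6]]';python3 - <<'E'
from h import *
o=robot.get_obs();print(o['ee_pos'],o['contact_force'])
c=cap("scene");crop(c,270,120,400,240,5,"sA8.png")
c=cap("top");crop(c,160,120,310,260,5,"tA8.png")
E
```

```text
t: 10.35
ee_pos: [558.6, 151.8, 171.2]
eef_rot: [-2.375, -2.056, 0.001]
contact_force: [-0.0, -0.1, -1.1]
finger_gap: 0.601
t: 11.05
ee_pos: [483.2, 90.1, 300.1]
eef_rot: [-2.373, -2.051, 0.011]
contact_force: [0.5, 0.5, -0.3]
finger_gap: 0.598
[483.17519969  90.1110387  300.05514861] [ 0.51758909  0.53441529 -0.2516334 ]
```

View pics/sA8.png

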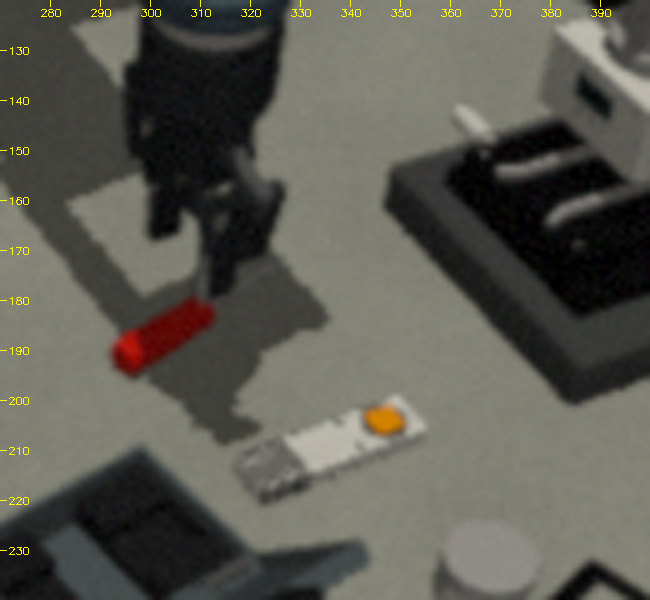

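View pics/tA8.png

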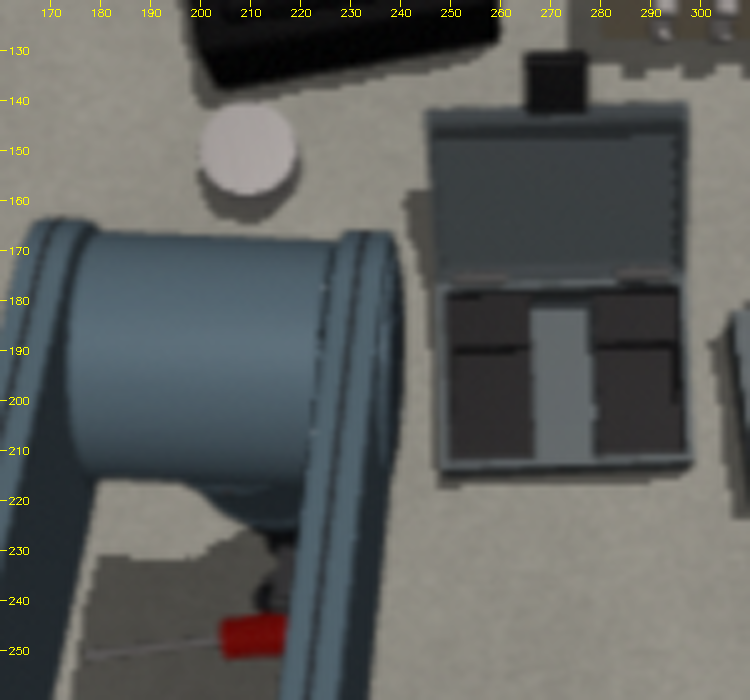

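```bash
python3 -m handwheel '[[-0.02,-0.04,0.02,0,0,0,0.55],[-0.02,-0.045,0.02,0,0,0,0.55],[-0.02,-0.045,0,0,0,0,0.55],[-0.02,-0.045,0,0,0,0,0.55],[0,-0.045,0,0,0,0,0.55],[0,-0.045,0,0,0,0,0.55]]';python3 - <<'E'
from h import *
c=cap("scene");crop(c,310,190,370,230,12,"sP.png");crop(c,340,120,460,205,6,"sM.png")
c=cap("top");crop(c,180,150,260,230,8,"tP.png");crop(c,90,170,165,260,8,"tM.png")
E
```

```text
t: 11.75
ee_pos: [410.5, -172.5, 341.3]
eef_rot: [2.373, 2.055, 0.001]
contact_force: [0.2, -0.1, -0.3]
finger_gap: 0.554
```

View pics/sP.png

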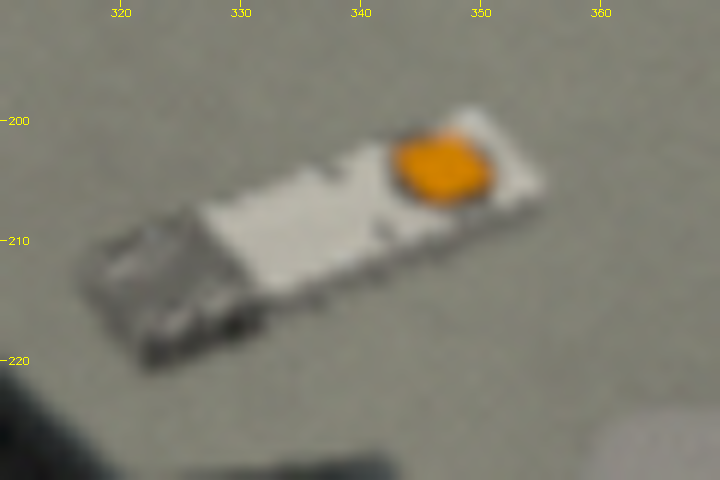

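View pics/sM.png

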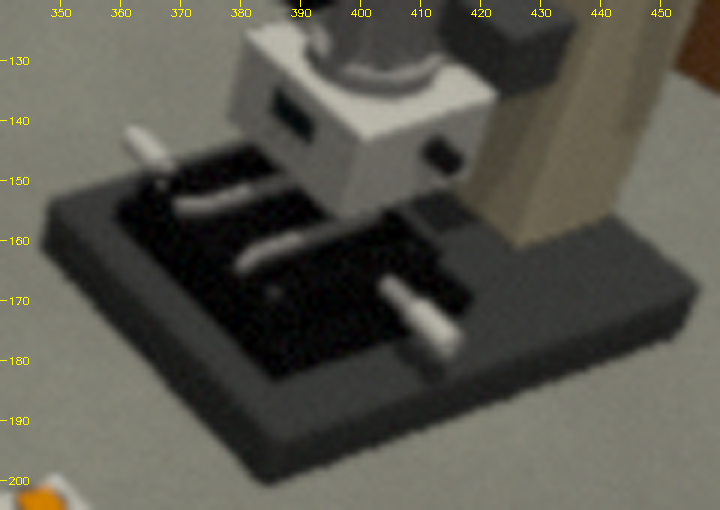

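View pics/tP.png

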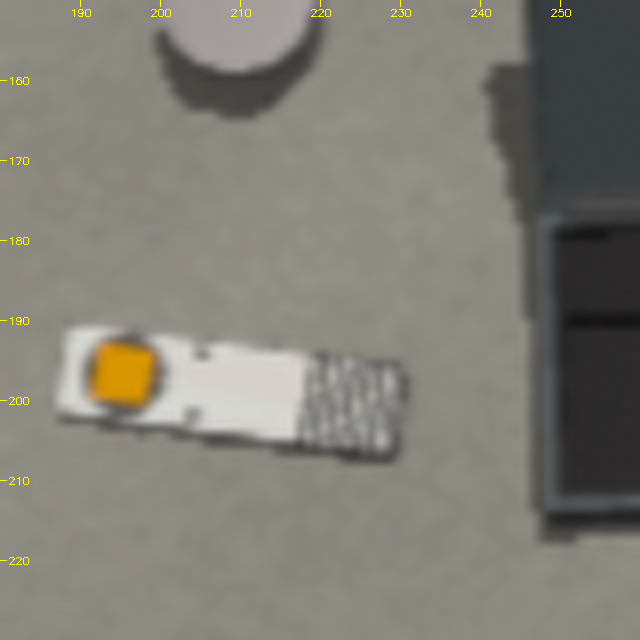

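View pics/tM.png

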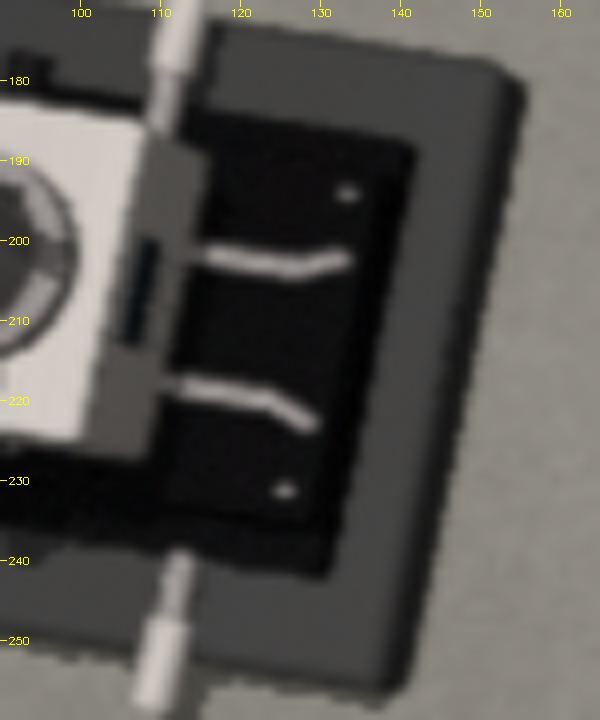

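```bash
cat > fit.py <<'E'
from h import *
from scipy.optimize import least_squares
T=cap("top");S=cap("scene")
def fit(name,obs,x0):
    # obs: list of (cam,px,loc,mask) ; loc x,y,z ; kind 'p' point or 'l' lateral only (free y)
    n=sum(o[2][1] is None for o in obs)
    def res(p):
        r=[];k=3
        for c,px,l in obs:
            y=l[1]
            if y is None: y=p[k];k+=1
            C,Sn=np.cos(p[2]),np.sin(p[2])
            w=[p[0]+C*l[0]-Sn*y,p[1]+Sn*l[0]+C*y,l[2]]
            r+=list((proj(c,[w])[0]-px))
        return np.array(r)
    r=least_squares(res,list(x0)+[20]*n,x_scale=[1,1,.01]+[1]*n)
    print(name,r.x[:3].round(3),res(r.x).reshape(-1,2).round(1).tolist())
    return r.x[:3]
E
python3 - <<'E'
from fit import *
for c in(T,S):
    R,_=cv2.Rodrigues(np.array(c["rvec"]));print((-R.T@np.array(c["tvec"])).round())
z=14
pt=[(T,(188.1,190.9),(16,60,z)),(T,(187.1,201.9),(-16,60,z)),(T,(228.8,206.3),(-16,-60,z)),(T,(230,195.3),(16,-60,z)),(T,(195.4,196.7),(0,38,z)),(T,(217.9,199.8),(0,-26,z))]
ps=[(S,(349.5,199.2),(-16,60,z)),(S,(355,205.3),(16,60,z)),(S,(346.8,204),(0,38,z)),(S,(326.7,207.5),(-16,-26,z)),(S,(332,214.5),(16,-26,z)),(S,(317,212.3),(-16,-60,z))]
fit("plate T",pt,(560,150,-.14));fit("plate S",ps,(560,150,-.14))
for h in(21,20.5):
  rt=[(T,(126.25,203.75),(h,-10,86)),(T,(115.6,201.9),(h,None,86)),(T,(123.5,220),(-h,-10,86)),(T,(112.5,218.4),(-h,None,86))]
  rs=[(S,(381.7,151.7),(-h,-10,86)),(S,(390,149.7),(-h,None,86)),(S,(390,159.7),(h,-10,86)),(S,(403.3,155.5),(h,None,86))]
  fit("rail T",rt,(509,360,-.14));fit("rail S",rs,(509,360,-.14));fit("rail TS",rt+rs,(509,360,-.14))
# plinth
ph=[(T,(152.1,177.8),(110,-50,40)),(T,(138,256.2),(-110,-50,40))]
fit("plinth T",ph,(509,360,-.14))
ph=[(S,(348.3,154.2),(-110,-50,40)),(S,(386.5,194),(110,-50,40)),(S,(456.3,168),(110,240,40))]
fit("plinth S",ph,(509,360,-.14))
E
```

```text
[ 347.  -27. 1198.]
[1108. -464.  860.]
plate T [ 5.58921e+02  1.51823e+02 -1.13000e-01] [[0.0, -0.2], [-0.5, -0.1], [0.3, 0.1], [0.5, -0.0], [-0.3, 0.4], [-0.1, -0.3]]
plate S [ 5.61027e+02  1.51338e+02 -1.14000e-01] [[-0.1, -0.5], [0.6, -0.1], [-0.2, 0.3], [-0.4, 0.5], [0.2, 0.3], [-0.1, -0.5]]
rail T [ 5.13175e+02  3.68599e+02 -1.43000e-01] [[0.1, 0.2], [-0.1, 0.5], [-0.1, -0.4], [0.0, -0.3]]
rail S [ 5.21898e+02  3.93573e+02 -1.79000e-01] [[0.3, 0.3], [-0.0, -0.1], [-0.2, -0.1], [-0.0, -0.1]]
rail TS [ 5.17508e+02  3.76951e+02 -1.49000e-01] [[-2.9, -1.4], [0.1, -0.7], [-3.3, -2.0], [0.2, -1.5], [-4.5, 1.5], [-0.2, -0.6], [-4.7, 1.1], [-0.3, -0.8]]
rail T [ 5.13166e+02  3.68600e+02 -1.44000e-01] [[0.1, 0.3], [-0.1, 0.7], [-0.1, -0.6], [0.1, -0.5]]
rail S [ 5.21924e+02  3.93558e+02 -1.78000e-01] [[0.4, 0.4], [0.0, 0.0], [-0.3, -0.2], [-0.1, -0.2]]
rail TS [ 5.17508e+02  3.76954e+02 -1.50000e-01] [[-3.0, -1.2], [0.1, -0.5], [-3.3, -2.2], [0.2, -1.7], [-4.4, 1.6], [-0.2, -0.5], [-4.8, 1.0], [-0.3, -0.9]]
plinth T [ 5.12255e+02  3.68898e+02 -1.39000e-01] [[0.1, -0.4], [-0.1, 0.4]]
plinth S [ 5.17853e+02  3.64746e+02 -1.48000e-01] [[-1.6, -0.6], [0.1, 0.4], [1.4, -0.3]]
```

```bash
python3 -m handwheel '[[0.02,0.03,0,0,0,0.9,0.6],[0.02,0.036,-0.005,0,0,0.9,0.6],[0.02,0.036,-0.01,2.49,-0.28,0,0.6],[0.02,0.036,-0.01,2.49,-0.28,0,0.6],[0.02,0.036,-0.015,2.48,-0.28,0,0.6],[0.02,0.036,-0.02,2.48,-0.28,0,0.6],[0.02,0.038,-0.02,0,0,0,0.6],[0,0,0,0,0,0,0.6]]';  python3 -m handwheel '[[0,0,0,0,0,0,0.6]]'
python3 - <<'E'
from h import *
o=robot.get_obs();R,_=cv2.Rodrigues(o['eef_rot']);print(o['ee_pos'],R.round(3),o['q'].round(2))
E
```

```text
t: 12.75
ee_pos: [550.0, 83.5, 257.7]
eef_rot: [-2.241, -2.015, -0.194]
contact_force: [-0.1, -0.4, 0.8]
finger_gap: 0.602
t: 12.85
ee_pos: [549.5, 80.2, 259.7]
eef_rot: [-2.245, -2.016, -0.194]
contact_force: [-0.6, -0.2, 0.6]
finger_gap: 0.603
[549.54118117  80.16218901 259.71907122] [[ 0.106  0.994  0.016]
 [ 0.979 -0.107  0.173]
 [ 0.174 -0.002 -0.985]] [-0.11  0.4   1.73  0.2   1.03 -0.11]
```

```bash
python3 -m handwheel '[[0.001,-0.004,-0.03,0,0,0,0.6],[0,0,-0.03,0,0,0,0.6],[0,0,-0.016,0,0,0,0.6],[0,0,0,0,0,0,0.6],[0,0,0,0,0,0,0.6]]'
python3 - <<'E'
from h import *
o=robot.get_obs();print(o['ee_pos'],o['contact_force'])
c=cap("scene");crop(c,280,130,380,230,6,"sG.png")
E
```

```text
t: 13.35
ee_pos: [551.1, 73.1, 185.6]
eef_rot: [-2.252, -2.011, -0.198]
contact_force: [0.6, -1.0, -0.0]
finger_gap: 0.604
[551.131765    73.10593833 185.55781469] [ 0.56560389 -1.0042465  -0.04974236]
```

View pics/sG.png

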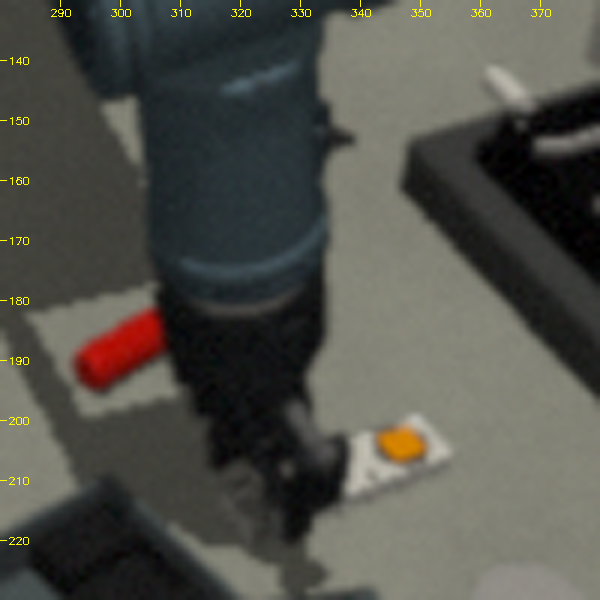

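```bash
python3 -m handwheel '[[0,0.003,-0.006,0,0,0,0.6],[0,0,-0.005,0,0,0,0.6],[0,0,0,0,0,0,0.6],[0,0,0,0,0,0,0.1],[0,0,0,0,0,0,0.1],[0,0,0,0,0,0,0.1]]' 90; python3 -m handwheel '[[0,0,0.01,0,0,0,0.1],[0,0,0.03,0,0,0,0.1],[0,0,0.02,0,0,0,0.1],[0,0,0,0,0,0,0.1],[0,0,0,0,0,0,0.1]]'
python3 - <<'E'
from h import *
o=robot.get_obs();print(o['ee_pos'],o['contact_force'])
c=cap("scene");crop(c,280,120,380,220,6,"sG2.png")
E
```

```text
t: 14.0
ee_pos: [551.1, 76.4, 174.2]
eef_rot: [-2.251, -2.012, -0.198]
contact_force: [-1.7, -1.1, 5.3]
finger_gap: 0.347
t: 14.5
ee_pos: [550.9, 76.4, 233.7]
eef_rot: [-2.251, -2.012, -0.197]
contact_force: [0.3, -0.7, -2.1]
finger_gap: 0.344
[550.85159396  76.42865405 233.66900937] [ 0.30831255 -0.66101238 -2.08265433]
```

View pics/sG2.png

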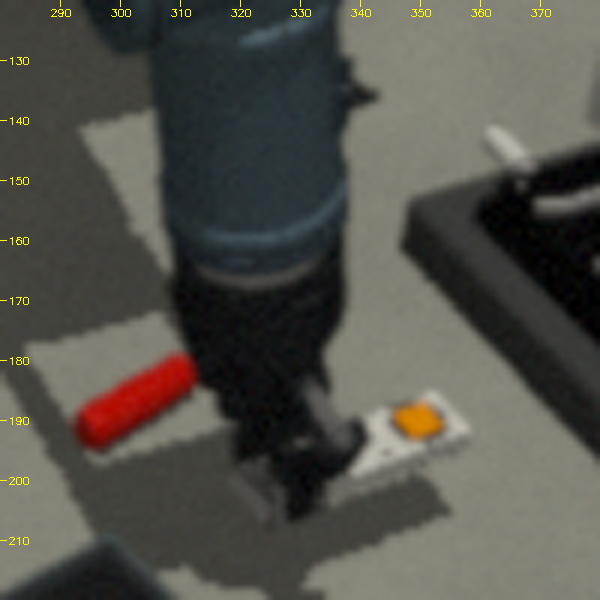

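```bash
python3 -m handwheel '[[-0.016,0.02,0.015,0,0,-0.4,0.1],[-0.016,0.028,0.014,0,0,-0.4,0.1],[-0.016,0.033,0,0,0,-0.4,0.1],[-0.015,0.033,0,0,0,-0.4,0.1],[0,0,0,0,0,0,0.1],[0,0,0,0,0,0,0.1]]'
python3 - <<'E'
from h import *
o=robot.get_obs();R,_=cv2.Rodrigues(o['eef_rot']);print(o['ee_pos'],R.round(3),o['q'].round(2))
c=cap("scene");crop(c,300,80,430,200,6,"sI.png")
c=cap("top");crop(c,80,170,200,260,6,"tI.png")
E
```

```text
t: 15.15
ee_pos: [487.1, 191.1, 261.4]
eef_rot: [-2.277, -1.983, -0.196]
contact_force: [0.3, 0.3, -2.4]
finger_gap: 0.348
[487.10073581 191.05892564 261.35957805] [[ 0.136  0.99   0.021]
 [ 0.976 -0.138  0.171]
 [ 0.173 -0.002 -0.985]] [0.1  0.34 1.82 0.21 0.95 0.12]
```

View pics/sI.png

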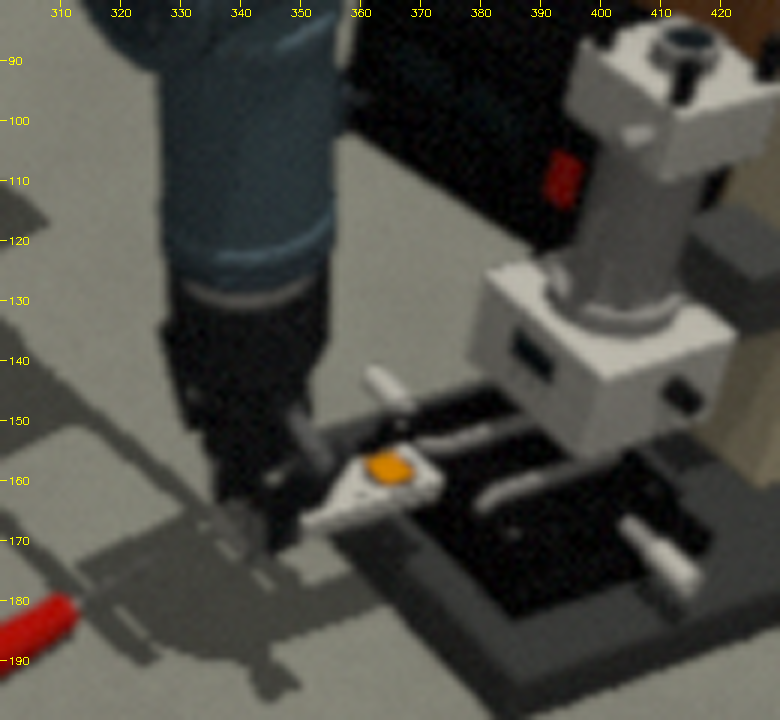

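View pics/tI.png

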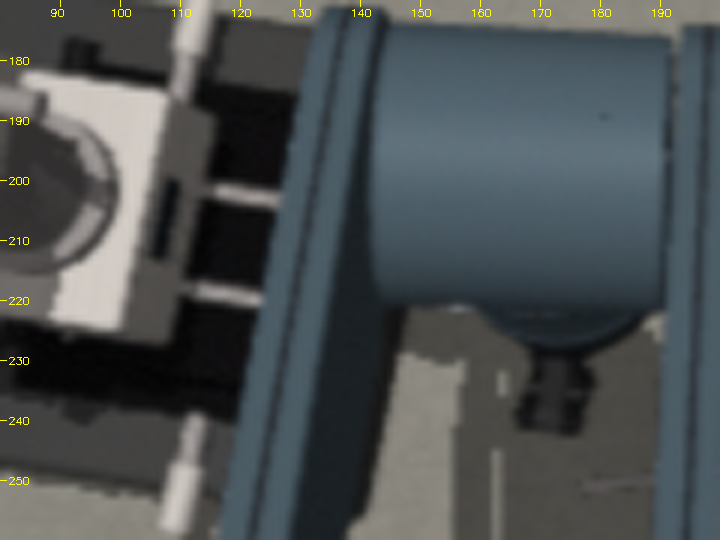

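Run:
```python
from h import *
c=cap("scene");crop(c,220,0,480,200,3,"sI2.png")
p=np.array([487.1,191.1]);yd=np.array([.1385,.9904]);xd=np.array([yd[1],-yd[0]])
ctr=p+75.4*yd
zt=261.4-174.2+14
pts=[list(ctr+a*xd+b*yd)+[zt] for a,b in[(-16,60),(16,60),(0,38)]]
print(ctr,zt,proj(c,pts).round(1),"seen 368.3,152.8 373.7,159.7 365,157.8")
print("tcp",proj(c,[487,191,261]))
for h in(60,80,100,120,140,200):
    print(h,proj(c,[[487-.021*h,191-.171*h,261+.985*h]]).round(1))
t=cap("top")
for u,v,z in [(77,190,310),(74,180,310),(115,190,160),(133,185,400),(133,185,500)]: print(u,v,z,ray(t,u,v,z).round())
```

```text
[497.5429  265.77616] 101.19999999999999 [[367.3 153.3]
 [373.5 159.1]
 [364.6 158.1]] seen 368.3,152.8 373.7,159.7 365,157.8
tcp [[340.97590083 123.87806604]]
60 [[340.7 105.7]]
80 [[340.7  99.2]]
100 [[340.6  92.6]]
120 [[340.5  85.7]]
140 [[340.4  78.6]]
200 [[340.1  55.9]]
77 190 310 [525. 383. 310.]
74 180 310 [547. 390. 310.]
115 190 160 [555. 359. 160.]
133 185 400 [516. 237. 400.]
133 185 500 [495. 204. 500.]
```

View pics/sI2.png

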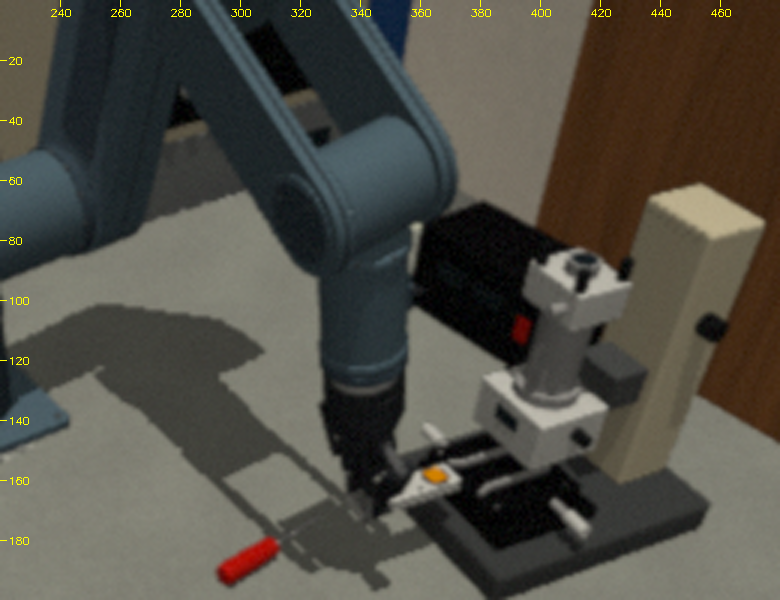

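```bash
python3 -m handwheel '[[0.0035,0.01,-0.002,0,0,0,0.1],[0.002,0.015,-0.002,0,0,0,0.1],[0,0,-0.001,0,0,0,0.1],[0,0,0,0,0,0,0.1]]'
python3 - <<'E'
from h import *
o=robot.get_obs();print(o['ee_pos'],o['contact_force'])
c=cap("scene");crop(c,350,130,420,185,11,"sI3.png")
p=np.array([487.1,191.1])
E
```

```text
t: 15.75
ee_pos: [493.4, 216.1, 257.2]
eef_rot: [-2.279, -1.982, -0.198]
contact_force: [0.1, -0.1, -1.6]
finger_gap: 0.343
[493.42321525 216.09165996 257.1992776 ] [ 0.12667828 -0.0628275  -1.59923538]
```

View pics/sI3.png

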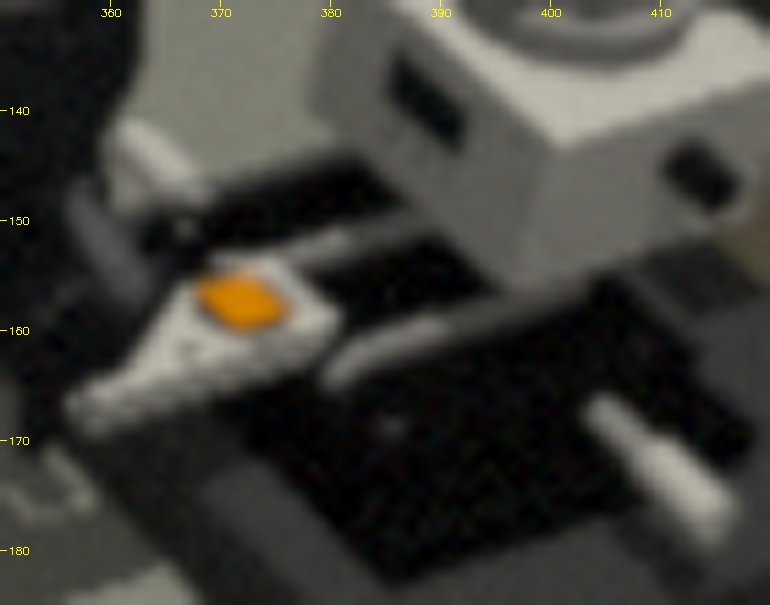

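Run:
```python
from h import *
c=cap("scene")
yd=np.array([.1415,.99]);xd=np.array([.99,-.1415]);s=np.array([513.2,368.6])
def L(u,v,z): w=ray(c,u,v,z)[:2]-s; return (w@xd).round(1),(w@yd).round(1)
print("plate end",L(374.8,153.8,97),L(380.7,158.9,97))
print("tcp lateral",(np.array([493.4,216.1])-s)@xd,(np.array([493.4,216.1])-s)@yd)
for p in [(381.7,151.7),(390,149.7),(380,152.2),(390,159.7),(403.3,155.5),(386.5,161),(380,164.3)]: print(p,L(*p,86))
```

```text
plate end (np.float64(-8.7), np.float64(-20.3)) (np.float64(20.1), np.float64(-19.0))
tcp lateral 1.9767499999999343 -153.77670000000003
(381.7, 151.7) (np.float64(-18.0), np.float64(16.9))
(390, 149.7) (np.float64(-14.6), np.float64(47.8))
(380, 152.2) (np.float64(-18.3), np.float64(10.3))
(390, 159.7) (np.float64(26.4), np.float64(15.5))
(403.3, 155.5) (np.float64(28.1), np.float64(67.5))
(386.5, 161) (np.float64(26.7), np.float64(1.5))
(380, 164.3) (np.float64(30.8), np.float64(-27.0))
```

```bash
python3 -m handwheel '[[-0.0015,0,-0.0015,0,0,0,0.1],[0.0014,0.01,0,0,0,0,0.1],[0.0014,0.01,0,0,0,0,0.1],[0.0014,0.01,0,0,0,0,0.1],[0,0,0,0,0,0,0.1]]'
python3 - <<'E'
from h import *
o=robot.get_obs();print(o['ee_pos'],o['contact_force'],o['ft_torque'])
c=cap("scene");crop(c,350,130,420,185,11,"sI4.png")
E
```

```text
t: 16.35
ee_pos: [496.3, 247.0, 256.2]
eef_rot: [-2.279, -1.983, -0.201]
contact_force: [0.6, -0.4, -1.8]
finger_gap: 0.347
[496.32741563 246.95267015 256.24196476] [ 0.57169578 -0.44943679 -1.79879774] [-0.20705491 -0.01838133  0.00636973]
```

View pics/sI4.png

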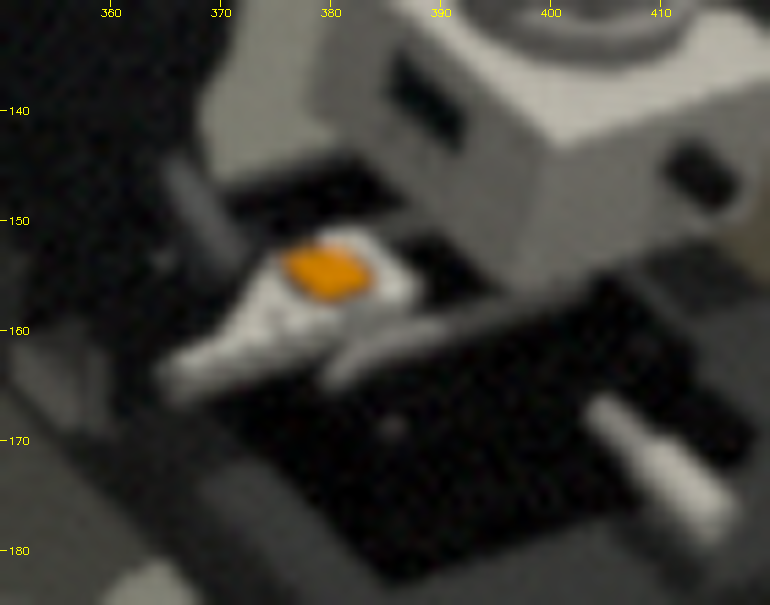

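```bash
python3 -m handwheel '[[0,0,-0.001,0,0,0,0.1],[0,0,0,0,0,0,0.1]]';python3 -m handwheel '[[0.0014,0.01,0,0,0,0,0.1],[0.0007,0.005,0,0,0,0,0.1],[0,0,0,0,0,0,0.1]]'
```

```text
t: 16.6
ee_pos: [496.0, 245.3, 254.9]
eef_rot: [-2.28, -1.981, -0.199]
contact_force: [0.4, -0.1, -1.5]
finger_gap: 0.343
t: 16.9
ee_pos: [498.4, 261.2, 255.2]
eef_rot: [-2.28, -1.982, -0.2]
contact_force: [-0.3, -0.8, -2.7]
finger_gap: 0.342
```

```bash
python3 -m handwheel '[[0.0014,0.01,0,0,0,0,0.1],[0.0014,0.01,0,0,0,0,0.1],[0,0,0,0,0,0,0.1]]';python3 -m handwheel '[[0.0007,0.005,0,0,0,0,0.1],[0,0,0,0,0,0,0.1]]'; python3 -m handwheel '[[0.0004,0.003,0,0,0,0,0.1],[0,0,0,0,0,0,0.1]]'
```

```text
t: 17.2
ee_pos: [501.3, 281.8, 255.2]
eef_rot: [-2.279, -1.982, -0.201]
contact_force: [-0.4, -0.4, -1.5]
finger_gap: 0.345
t: 17.4
ee_pos: [501.8, 286.0, 255.1]
eef_rot: [-2.28, -1.981, -0.2]
contact_force: [-0.7, -0.3, -1.1]
finger_gap: 0.342
t: 17.6
ee_pos: [502.2, 288.6, 255.2]
eef_rot: [-2.28, -1.981, -0.2]
contact_force: [0.9, -0.9, -1.2]
finger_gap: 0.341
```

```bash
for i in 1 2; do python3 -m handwheel '[[0.0003,0.002,0,0,0,0,0.1],[0,0,0,0,0,0,0.1]]' | grep -E "pos|force"; done; python3 -m handwheel '[[0.0003,0.0015,0,0,0,0,0.1],[0,0,0,0,0,0,0.1]]'
```

```text
ee_pos: [502.5, 290.5, 255.2]
contact_force: [0.3, 0.0, -2.2]
ee_pos: [502.8, 292.6, 255.2]
contact_force: [0.8, -0.4, -1.9]
t: 18.2
ee_pos: [503.0, 293.7, 255.0]
eef_rot: [-2.281, -1.981, -0.198]
contact_force: [-0.6, -2.5, -1.4]
finger_gap: 0.346
```

Contact (−2.5 N along y) at just about the predicted home position (294.1). Press a touch more.

```bash
python3 -m handwheel '[[0.0001,0.001,0,0,0,0,0.1],[0,0,0,0,0,0,0.1]]'
python3 - <<'E'
from h import *
o=robot.get_obs();print(o['ee_pos'],o['contact_force'],o['ft_torque'])
c=cap("scene");crop(c,350,110,430,185,9,"sI5.png")
E
```

```text
t: 18.4
ee_pos: [503.0, 294.0, 254.8]
eef_rot: [-2.281, -1.982, -0.196]
contact_force: [-0.8, -7.3, -0.9]
finger_gap: 0.344
[503.03003296 293.98679056 254.78131307] [-0.81555068 -7.25351339 -0.90866343] [-1.24317588  0.13853627 -0.11242216]
```

View pics/sI5.png

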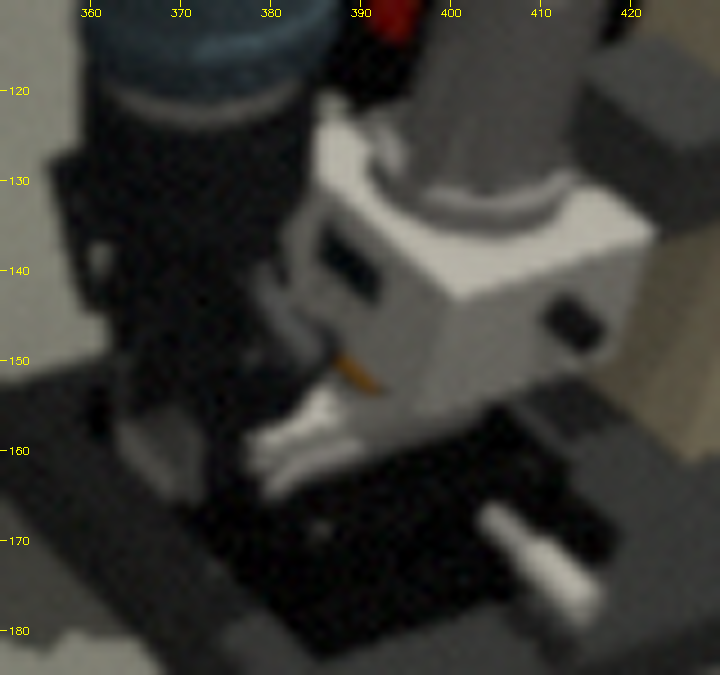

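```bash
python3 -m handwheel '[[0,-0.0005,-0.001,0,0,0,0.1],[0,0,0,0,0,0,0.1]]'; python3 -m handwheel '[[0,0,-0.0005,0,0,0,0.1],[0,0,0,0,0,0,0.1]]'
```

```text
t: 18.65
ee_pos: [503.1, 293.8, 254.2]
eef_rot: [-2.281, -1.981, -0.198]
contact_force: [-2.1, -5.7, 0.6]
finger_gap: 0.339
t: 18.85
ee_pos: [503.0, 293.7, 254.2]
eef_rot: [-2.281, -1.982, -0.198]
contact_force: [-3.2, -6.4, 3.8]
finger_gap: 0.349
```

```bash
python3 -m handwheel '[[0,0,0,0,0,0,0.42],[0,0,0,0,0,0,0.5],[0,0,0,0,0,0,0.55],[0,0,0,0,0,0,0.55],[0,0,0,0,0,0,0.55]]'; python3 -m handwheel '[[0,-0.002,0.01,0,0,0,0.55],[-0.001,-0.01,0.02,0,0,0,0.55],[-0.002,-0.02,0.03,0,0,0,0.55],[-0.005,-0.03,0.03,0,0,0,0.55],[-0.01,-0.045,0.01,0,0,0,0.55],[-0.02,-0.045,0,0,0,0,0.55],[-0.02,-0.045,0,0,0,0,0.55],[-0.02,-0.045,0,0,0,0,0.55]]'
python3 - <<'E'
from h import *
c=cap("scene");crop(c,350,110,430,185,9,"sF.png")
c=cap("top");crop(c,90,170,190,260,8,"tF.png")
E
```

```text
t: 19.35
ee_pos: [503.2, 294.6, 253.6]
eef_rot: [-2.28, -1.981, -0.2]
contact_force: [0.2, -0.6, 1.2]
finger_gap: 0.547
t: 20.15
ee_pos: [424.1, 51.1, 354.6]
eef_rot: [-2.281, -1.983, -0.201]
contact_force: [1.6, -0.9, 0.6]
finger_gap: 0.55
```

View pics/sF.png

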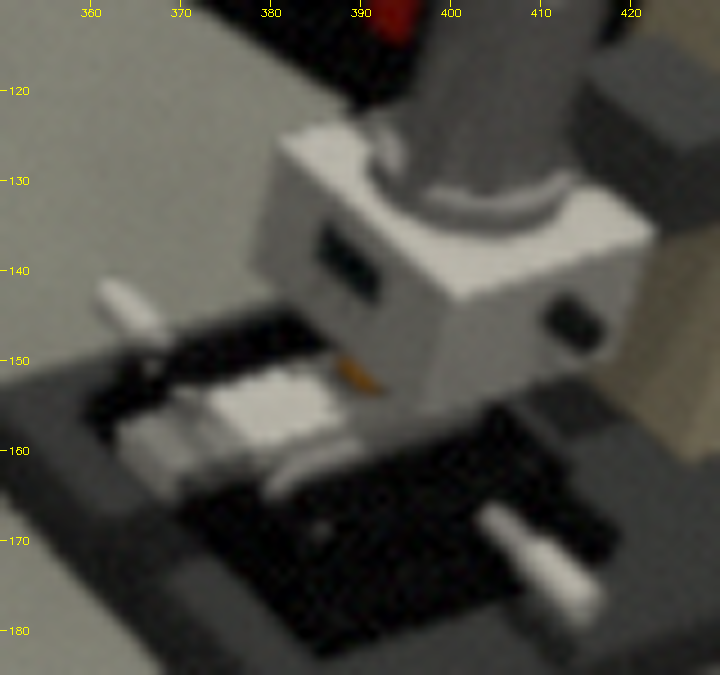

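View pics/tF.png

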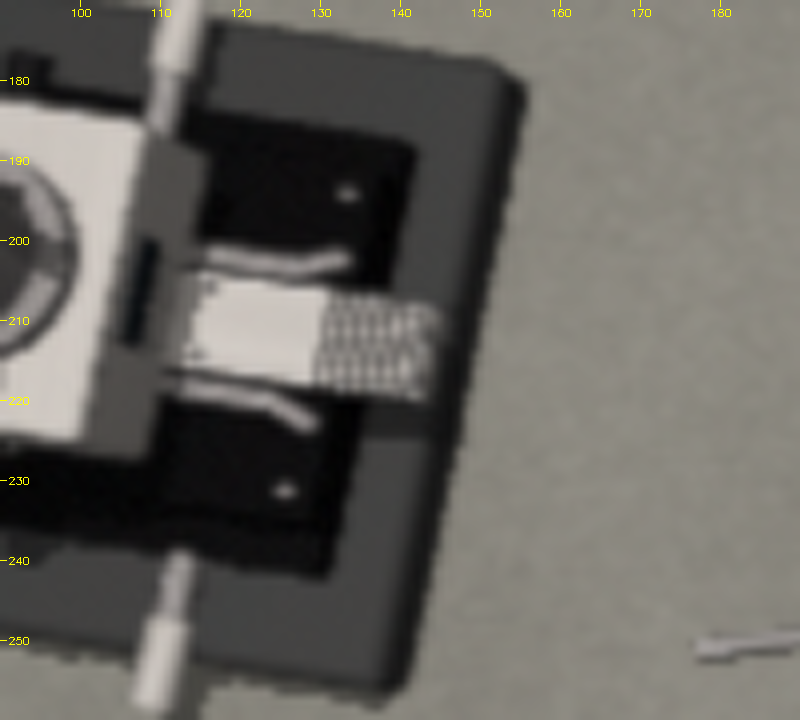

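Run:
```python
from fit import *
z=94
p=fit("plate",[(T,(144.7,208.2),(16,-60,z)),(T,(142.6,219.4),(-16,-60,z)),(T,(131.3,206),(16,-26,z)),(T,(129.4,218.1),(-16,-26,z))],(513,368,-.14))
yd=np.array([.1415,.99]);xd=np.array([.99,-.1415]);d=p[:2]-[513.2,368.6];print(d@xd,d@yd,p[2]+.142)
p=fit("plate S",[(S,(363.3,157.8),(-16,-60,z)),(S,(369.3,164.3),(16,-60,z)),(S,(373.3,154),(-16,-26,z)),(S,(379.3,160.2),(16,-26,z))],(513,368,-.14))
```

```text
plate [ 5.12985e+02  3.67198e+02 -1.32000e-01] [[-0.2, -0.5], [-0.1, 0.4], [0.3, 0.1], [0.0, 0.0]]
-0.014720528671851108 -1.4183213147910465 0.01041072265242296
plate S [ 5.19246e+02  3.67321e+02 -1.66000e-01] [[0.6, -0.3], [0.4, -0.8], [-0.5, 0.7], [-0.5, 0.4]]
```

Run:
```python
from h import *
o=robot.get_obs();print(o['t'],o['contact_force'])
print(robot.hand_in())
```

```text
20.35 [ 0.13593308  0.04125479 -0.01089303]
the job is handed in; nothing more can be done
None
```

I handed the job in at about 20 s with the gold plate seated under the microscope head. The hand-in gives no verdict.

**What I did**
- I opened the leftmost grey case (seen from above). It held the gold plate, so the other two cases stayed shut.
- I lifted the plate by the finger notch and laid it flat on the bench.
- I took it again by the banded tail, slid it between the rails until it met the end stop, lowered it onto the stage, let go and backed off.

**Last checks**
- **Height:** lowering gave light upward contact on the stage at the expected height.
- **Along the rails:** contact at the stop reached about 7 N, less than 1 mm from the predicted home position. The top camera put the plate 1.4 mm short of home, which is about its measuring error.
- **Across and in line:** the top camera put the plate about 0 mm off centre and 0.01 rad out of line with the rails.
- **Head, tin and screwdriver:** I never sent the arm at any of them. I saw no unexpected forces, and nothing looked moved in the pictures.

**What disagreed**
- **Scene camera:** it places the microscope about 4–6 mm farther in +x than the top camera, and gave a plate angle of −0.166 rad against −0.132 rad. I followed the top camera, which matched the arm's own reading at the bench. Measured against the rails within the scene camera alone, just before insertion, the plate was 1.5 mm off, and I corrected that.
- **Laying down on the bench:** the fingertips touched the bench with the plate about 6 mm up, and the force reached about 35 N. I eased off and let the plate drop those few millimetres; it came to rest flat.

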